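Load a slide carrier through a scanner's dust flap

TASK

The loaded slide carrier is waiting on the bench. Put it in the slide scanner: carry it level by its blue grip, set it in the channel at the front with the slides going in first, and push it in through the sprung dust flap until it meets the stop inside, so that the flap drops shut behind the slides. Let go of the grip, leave it sticking out, and don't shift the bottle, the little box or the timer.

Things in the scene. Friction and masses are not known exactly. Their poses are not given: they have to be found in the camera images.
- slide_scanner: Low white bench scanner fixed to the bench, 166 wide, 136 deep, 100 high (mm), grey control strip on its front. Origin: at bench level on the centre line, in the plane of its front face and of the shut dust flap; x points straight into the machine (way of insertion), y left seen from the front, z up. Opening 68 wide, 26 high, floor 20 above the bench; above it the front is solid up to 100.
- channel_mouth (a point): Middle of the front edge of the aluminium apron, 45 mm in front of the flap plane, on the channel floor (20 mm above the bench); axes as the scanner's. A 20 mm lip slopes down ahead of it. The channel runs from here along x at y = 0, 68 mm wide between its rails, to a stop 112 mm behind the flap plane. On the apron the rails are 8 mm high; their first 15 mm flare to about 80 mm wide at the mouth.
- channel_home (a point): Point on the channel floor, 69 mm behind the flap plane, where the carrier's origin lies when its leading edge is against the inner stop; axes as the scanner's. The rear edge of the carrier's frame is then 26 mm behind the flap plane.
- dust_flap (a joint): Black flap in the opening, pivot 22.5 mm above the channel floor, 20.5 tall, 65 wide; a notch 32 wide, 9 high in its lower edge clears the handle strip. 0 = shut, positive = swung into the machine (rad), about 1.0 while the frame passes. A light spring returns it to 0 from either side; pushing through takes about 3 N. It drops shut once the frame's rear edge is over 20 mm past the flap plane.
- slide_carrier: Loose slide carrier, about 110 g: a flat frame 86 (x) x 64 (y) x 12 (z) mm with two glass slides fixed in it; behind it a handle strip 22 wide, 5 thick, to x = -134 mm, with the blue grip at its end. Origin: centre of the frame's underside; x points to the leading edge (+43 mm), away from the grip; z up. A black line across the strip comes level with the scanner's front face when home.
- carrier_grip (a point): Middle of the part of the blue grip to hold, 42 mm above the carrier's underside, at x = -120 mm of the carrier; axes as the carrier's. The grip is an upright block 24 (x) x 12 (y) mm, its top at 54 mm, on a foot 28 x 18 mm that ends 13 mm above the underside. The centre of mass lies about 30 mm ahead of it.
- carrier_front (a point): Middle of the frame's leading edge, on the underside, 43 mm ahead of the carrier's origin. (The microscope's black cord, fixed, lies on the bench beside the way to the scanner and rises to some 60 mm towards the microscope: carry the frame over it.)
- stain_bottle: Amber stain bottle with a black cap, 48 mm across, 85 mm high, standing loose; origin under its centre. Leave it where it is.
- cover_glasses: Small white card box 40 x 62 x 28 mm, loose; origin under its centre. Leave it where it is.
- timer: White bench timer 66 x 66 x 20 mm, loose; origin under its centre. Leave it where it is.

How it is judged:
By the outcome, as a careful person would: the job done as asked, in the order asked, and still so for the second after the job is handed in, with the robot touching nothing.
It also fails if it takes over 54 s, if anything falls off the work surface, if the arm or the gripper's body presses on something with over 40 N, if the wrist force passes 120 N, or if a joint passes its speed limit or range.

ROBOT

A 6-joint arm with a two-finger parallel gripper is mounted at the origin on a cart in front of the work surface, level with it; the furniture and walls round the work are solid. World frame = base frame: x ahead of the robot, y to its left, z up, the work surface at z = 0. Lengths are in m, angles in rad, forces in N, time in s.
With the tool pointing down it reaches from about 0.35 to 0.975 m from the base axis. Payload 4.9 kg.
Tool frame: the origin (TCP) lies midway between the tips of the shut fingers; the grasp point (between the pads) lies 19 mm behind it; z points along the fingers, y is the direction in which the jaws open and shut (so a half turn about z gives the same grasp; the last joint's range is limited). The gripper opens to 85 mm and grips with 20 to 120 N. Pads are 22 mm wide; open, the fingers measure 114 mm over their backs; the gripper's body (76 mm by 85 mm) begins 54 mm behind the grasp point. The pads swing forward as they close: fully open they stand 13 mm farther back than shut.
Start: joints at [0.987, 0.053, 1.613, -0, 1.476, -0.119], TCP at [0.28, 0.559, 0.231] pointing down, gripper open.
Joint ranges: [-3.01, 3.01], [-1.01, 2.22], [0.06, 2.58], [-1.02, 4.17], [0.09, 2.62], [-3.14, 3.14]. Speed limits (rad/s): [2.57, 2.57, 3.14, 3.14, 3.14, 3.14].

INTERFACE

Orientations are given as a unit quaternion [w, x, y, z].
In Python, from plant import manip gives the robot as it stands. The module is installed in compiled form; this text tells all that it offers.
- The arm moves only by the tool move_arm, never from a script. Its argument "rows" is a list of rows, each an object of numbers: "tx", "ty", "tz": the shift along the tool's x, y, z in m; "ax", "ay", "az": the turn, a rotation vector about the tool's x, y, z in degrees; "jaw": the closure in counts, from 0 (fully open) to 255 (shut). In form: [{"tx": .., "ty": .., "tz": .., "ax": .., "ay": .., "az": .., "jaw": ..}, ...]. A call has 1 to 12 rows; each row shifts and turns the pose as measured when the row begins, along the tool's axes as they then stand; what a row does not reach is not made up. A row lasts 1/10 s, in which the tool goes at most 50 mm and 8.59 degrees, less where a joint would pass 70% of its speed; a pose out of reach is approached as far as the arm can. A call with a gripper value outside its range is refused whole. The fingers move at their own pace and stop on an object; the grip force is fixed at half the most. Time passes only in rows, so rows that do not move let the fingers close. It gives the time, the measured TCP pose, the force and the opening at its end, in the units of the state.
- manip.state(): the state, without advancing time (a new reading comes with each control period).
- manip.grab_frame(name): name is "side" or "top"; returns a dict with "color" (400x640x3 uint8, red, green, blue), "intrinsics" (3x3 intrinsics, pixels), "R" (3x3) and "t" (3): a world point X has camera coordinates R X + t. Camera axes: x right, y down, z forward; pixel columns grow to the right and rows downward; lengths in m; the calibration is good to about 2 mm. A picture is of the moment at which its call begins. There is no depth.
- manip.job_done(): hands the job in, once; it reports no verdict.
The state is a dict: "time": time; "joint_pos": joint angles; "joint_vel": joint speeds; "joint_efforts": joint torques, N m; "tool_pos": TCP position; "tool_rot": TCP orientation; "contact_force": force on the tool from outside, world axes, zero at the start; "ft_torque": the same for the moment, N m; "gripper_width": opening from 0.0 (shut) to 1.0 (fully open).
Only numpy, scipy, OpenCV 4.12 (cv2) and the standard library are available. Lean on these libraries where they do the work, as an engineer would, in place of code of your own. Each camera call takes 0.05 s, during which the arm holds its last target.

## Working session

There is one attempt and no reset: what is moved stays moved. The work goes in short steps, Python scripts to look and compute and a tool call to move; the robot and the scene stay as the last step left them, time stands still between calls to the robot, and variables do not carry over. Pictures are saved under pics/ and viewed, and the job is handed in when it is done.

Besides the shell and the picture viewer there is one more tool, called after "Call:" as name(argument=value, ...) on one line, values as JSON. move_arm: Moves the arm, as the interface text tells. Its arguments: {"type":"object","properties":{"rows":{"type":"array"}},"required":["rows"]}

```bash
mkdir -p pics
python3 - <<'E'
from plant import manip
import cv2
for n in("side","top"):
    f=manip.grab_frame(n); cv2.imwrite(f"pics/{n}0.png",f["color"][:,:,::-1]); print(n,f["intrinsics"],f["R"],f["t"])
print(manip.state())
E
```

```text
side [[480.17374421   0.         318.54280973]
 [  0.         480.17374421 202.15908002]
 [  0.           0.           1.        ]] [[ 0.99955362 -0.02901241 -0.00713087]
 [-0.02077621 -0.50349746 -0.86374687]
 [ 0.02146901  0.86350946 -0.50387548]] [-0.58255131  0.10104351  1.45549361]
top [[473.3650115    0.         318.01302619]
 [  0.         473.3650115  196.04979815]
 [  0.           0.           1.        ]] [[-9.75584845e-03 -9.99950023e-01 -2.18504668e-03]
 [-9.85142453e-01  9.98602277e-03 -1.71448613e-01]
 [ 1.71461864e-01  4.79955560e-04 -9.85190641e-01]] [0.05679057 0.56412485 1.31354142]
{'time': 0.1, 'joint_pos': array([ 9.87016592e-01,  5.33097882e-02,  1.61414635e+00, -3.91020437e-06,
        1.47598653e+00, -1.19009287e-01]), 'joint_vel': array([ 0.00077261, -0.00156154, -0.00417712, -0.00102715, -0.00060286,
        0.00117078]), 'joint_efforts': array([-2.58966480e-05, -3.94904780e+01, -3.71363533e+01, -1.27777735e-04,
        3.92377362e-03,  1.39770145e-05]), 'tool_pos': array([0.27983345, 0.5582331 , 0.23018038]), 'tool_rot': array([-3.16565954e-04,  2.30299005e-01,  9.73119475e-01, -8.69150029e-04]), 'contact_force': array([-0.35861528,  0.88808248, -0.67781865]), 'ft_torque': array([ 0.0202813 ,  0.03676622, -0.0093919 ]), 'gripper_width': 1.000384460194596}
```

View pics/side0.png

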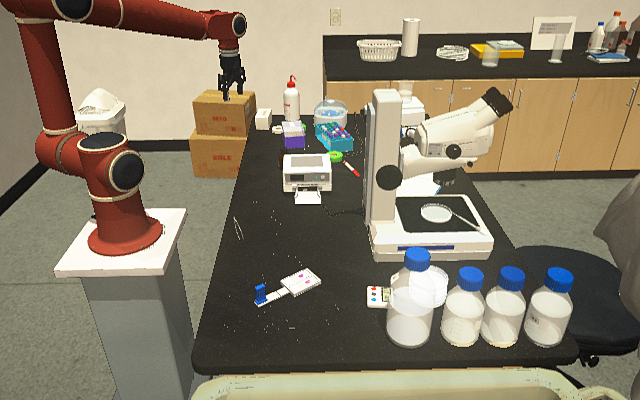

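View pics/top0.png

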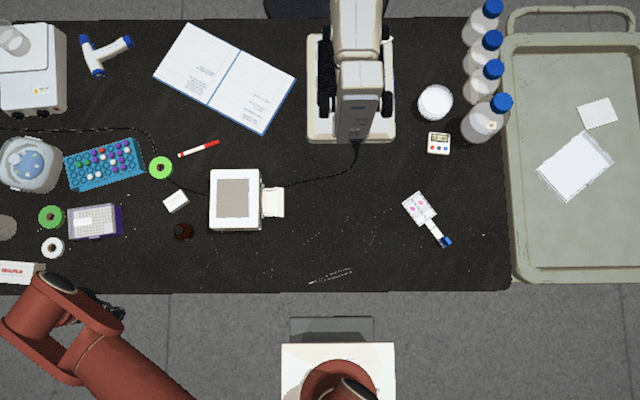

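The side view shows the scanner at about (307,172) with its apron towards the camera, and the carrier at about (290,287) with its grip at (261,294). In the top view the scanner is at (235,200) with the apron at (273,202). The carrier frame is at (419,208) and the grip at (446,241). I'll enlarge both areas next.

Run:
```python
import cv2
s=cv2.imread("pics/side0.png");t=cv2.imread("pics/top0.png")
def z(im,x0,y0,w,h,k,n): cv2.imwrite(n,cv2.resize(im[y0:y0+h,x0:x0+w],None,fx=k,fy=k,interpolation=cv2.INTER_CUBIC))
a=lambda im,x,y:cv2.resize(im[y:y+75,x:x+100],None,fx=8,fy=8,interpolation=cv2.INTER_CUBIC)
cv2.imwrite("pics/t_car.png",a(t,380,180));cv2.imwrite("pics/t_scan.png",a(t,200,163))
cv2.imwrite("pics/s_car.png",a(s,240,255));cv2.imwrite("pics/s_scan.png",a(s,265,140))
```

```text
(no output)
```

View pics/t_car.png

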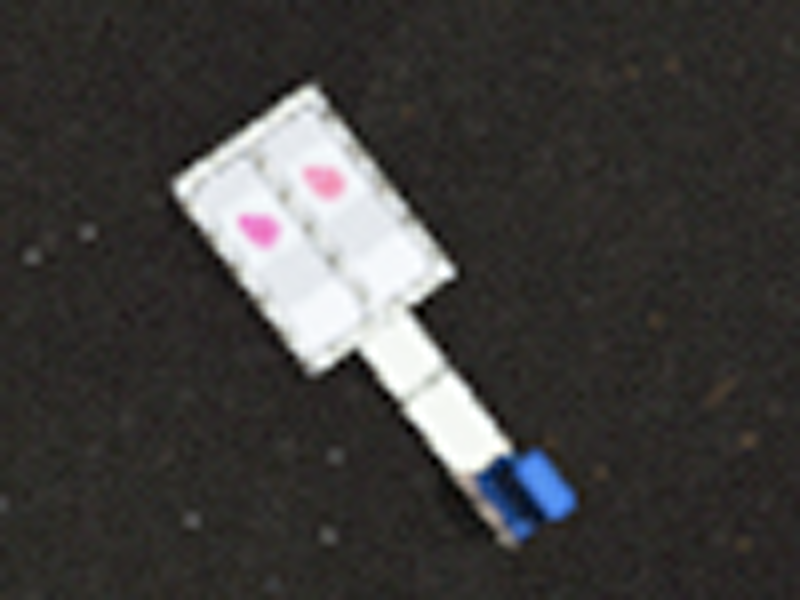

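View pics/t_scan.png

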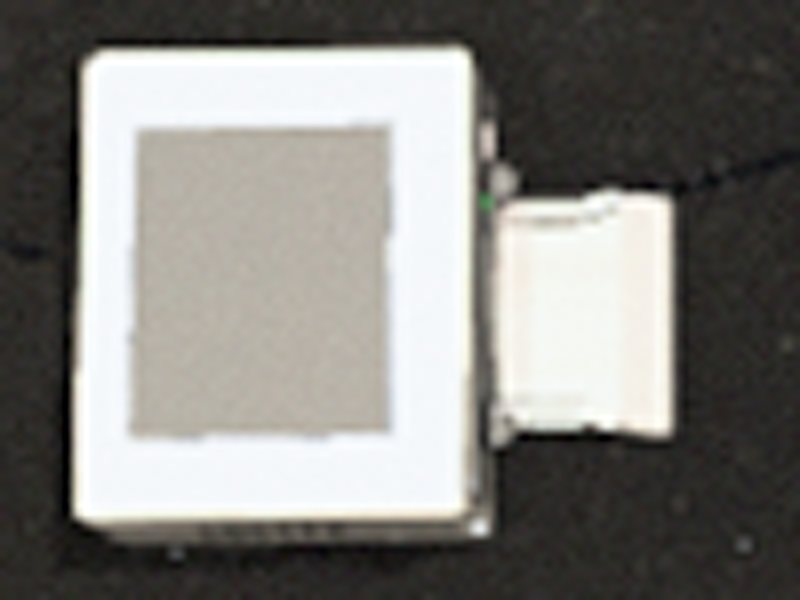

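View pics/s_car.png

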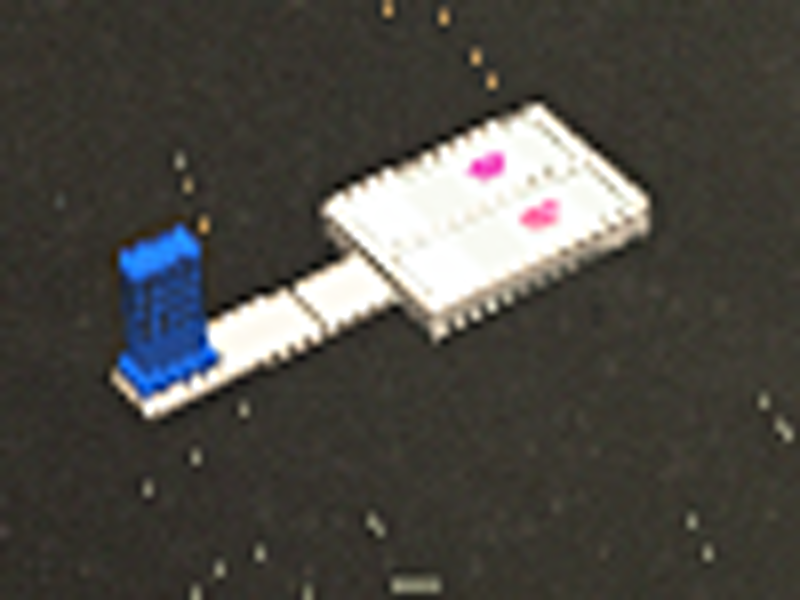

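View pics/s_scan.png

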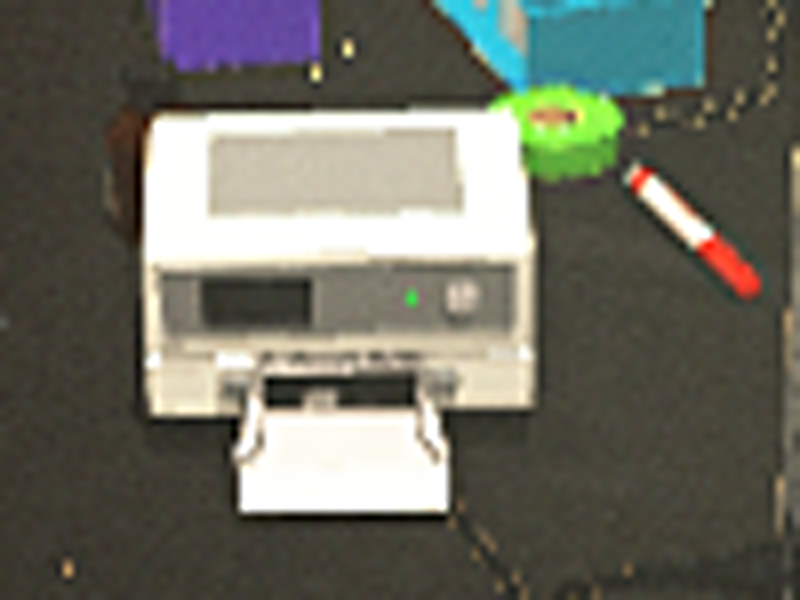

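```bash
cat > fit.py <<'E'
import numpy as np
from scipy.optimize import least_squares
from plant import manip
def cams():
    return {n:manip.grab_frame(n) for n in("side","top")}
def proj(f,X):
    c=X@np.asarray(f["R"]).T+f["t"]; p=c@np.asarray(f["intrinsics"]).T
    return p[:,:2]/p[:,2:]
def T(p,L):
    x,y,a=p[:3]; z=p[3] if len(p)>3 else 0
    c,s=np.cos(a),np.sin(a); L=np.asarray(L,float)/1000
    return np.c_[x+c*L[:,0]-s*L[:,1],y+s*L[:,0]+c*L[:,1],z+L[:,2]]
def fit(F,obs,p0,names=("side","top")):
    def r(p): return np.concatenate([(proj(F[n],T(p,[o[1] for o in obs[n]]))-np.array([o[0] for o in obs[n]])).ravel() for n in names])
    s=least_squares(r,p0,loss="soft_l1",f_scale=.5)
    return s.x,r(s.x).reshape(-1,2)
def crop(x0,y0,pts,k=8): return [((x0+(u+.5)/k-.5,y0+(v+.5)/k-.5),L) for (u,v),L in pts]
E
cat > m1.py <<'E'
from fit import *
F=cams(); np.set_printoptions(precision=4,suppress=True)
car={"top":crop(380,180,[((175,185),(43,32,12)),((318,85),(43,-32,12)),((455,272),(-43,-32,12)),((315,375),(-43,32,12)),((427,385),(-69,0,5)),
((540,450),(-108,-6,54)),((578,505),(-132,-6,54)),((553,522),(-132,6,54)),((513,465),(-108,6,54)),((510,547),(-134,11,3))]),
"side":crop(240,255,[((540,105),(43,32,12)),((650,205),(43,-32,12)),((325,208),(-43,32,12)),((435,312),(-43,-32,12)),((437,338),(-43,-32,0)),((648,232),(43,-32,0)),
((120,252),(-132,6,54)),((183,228),(-108,6,54)),((200,245),(-108,-6,54)),((135,277),(-132,-6,54)),((150,415),(-134,-11,0))])}
sc={"top":crop(200,163,[((83,48),(136,-83,100)),((473,46),(0,-83,100)),((471,522),(0,83,100)),((73,524),(136,83,100)),((675,195),(-65,-40,0)),((672,437),(-65,40,0))]),
"side":crop(265,140,[((150,415),(0,83,0)),((535,408),(0,-83,0)),((147,113),(136,83,100)),((521,108),(136,-83,100)),((240,513),(-65,40,0)),((448,513),(-65,-40,0))])}
for nm,o,p0 in(("car",car,[.45,-.2,.9]),("scan",sc,[.45,.1,1.57])):
  for names in(("side","top"),("side",),("top",)):
    p,r=fit(F,o,p0,names); print(nm,names,p,np.degrees(p[2]),"rms",r.std()); 
    if len(names)==2: print(r.round(2).tolist()); print("pts",T(p,[(-120,0,42),(-45,0,20),(69,0,20)]))
E
python3 m1.py
```

```text
car ('side', 'top') [ 0.5303 -0.2452  0.606 ] 34.721578610961025 rms 0.4013482216285952
[[0.4, 0.26], [0.86, 0.0], [0.28, -0.27], [0.25, -0.12], [0.16, 0.29], [1.12, 0.22], [-0.16, 0.41], [0.51, -0.44], [0.92, -0.0], [0.46, -0.1], [0.48, 1.04], [-0.04, 0.44], [-0.64, 0.6], [0.04, 0.73], [0.19, 0.41], [-0.25, 0.34], [-0.13, 0.41], [0.37, 0.49], [0.13, 0.84], [-0.12, 0.99], [-0.15, 0.46]]
pts [[ 0.4317 -0.3136  0.042 ]
 [ 0.4933 -0.2708  0.02  ]
 [ 0.587  -0.2059  0.02  ]]
car ('side',) [ 0.529  -0.2447  0.6087] 34.87592554678851 rms 0.36352085475202056
car ('top',) [ 0.532  -0.2456  0.6031] 34.554831586670545 rms 0.224143575419705
scan ('side', 'top') [0.5521 0.2173 1.5719] 90.06525797519713 rms 1.671398463136026
[[0.4, 5.48], [0.43, 5.34], [0.78, 0.21], [0.33, -0.05], [1.45, 2.61], [-0.53, 2.09], [-0.24, 0.66], [-0.37, 0.37], [-0.77, 0.02], [-0.71, 0.32], [0.19, 3.17], [0.53, -0.52]]
pts [[0.5523 0.0973 0.042 ]
 [0.5522 0.1723 0.02  ]
 [0.5521 0.2863 0.02  ]]
scan ('side',) [0.5507 0.2332 1.5733] 90.1430319800153 rms 1.53797038490508
scan ('top',) [0.5532 0.2164 1.5738] 90.16951806961613 rms 0.893461620273441
```

```bash
cat > m2.py <<'E'
from fit import *
F=cams(); np.set_printoptions(precision=4,suppress=True)
sc={"top":crop(200,163,[((83,48),(136,-83,100)),((473,46),(0,-83,100)),((471,522),(0,83,100)),((73,524),(136,83,100))]),
"side":crop(265,140,[((147,113),(136,83,100)),((521,108),(136,-83,100)),((262,375),(0,34,46)),((418,375),(0,-34,46))])}
for names in(("side","top"),("side",),("top",)):
    p,r=fit(F,sc,[.55,.21,1.57],names); print(names,p,np.degrees(p[2]),"rms",r.std()); print(r.round(2).tolist())
    L=[(0,83,100),(0,-83,100),(-65,44,0),(-65,-44,0),(-45,40,28),(-45,-40,28),(0,34,20),(0,-34,20)]
    for n,(a,b) in(("top",(200,163)),("side",(265,140))): print(n,((proj(F[n],T(p,L))-[a,b]+.5)*8-.5).round(0).tolist())
E
python3 m2.py
```

```text
('side', 'top') [0.5522 0.2156 1.5747] 90.22257301310925 rms 0.6785566222560135
[[0.67, 0.43], [0.25, 0.11], [0.25, -1.36], [0.78, -1.79], [0.26, 0.78], [0.13, 0.36], [-0.09, 0.0], [-0.03, 0.44]]
top [[470.0, 522.0], [474.0, 49.0], [681.0, 443.0], [681.0, 209.0], [620.0, 423.0], [621.0, 206.0], [499.0, 411.0], [500.0, 228.0]]
side [[143.0, 252.0], [540.0, 244.0], [242.0, 536.0], [454.0, 531.0], [250.0, 454.0], [442.0, 449.0], [266.0, 418.0], [425.0, 414.0]]
('side',) [0.5503 0.2089 1.5728] 90.11275795869443 rms 0.6416264424882817
[[0.15, 1.2], [-0.11, 0.92], [-0.33, -0.42], [0.27, -0.84]]
top [[489.0, 527.0], [494.0, 54.0], [699.0, 448.0], [699.0, 214.0], [639.0, 428.0], [639.0, 212.0], [517.0, 416.0], [519.0, 233.0]]
side [[137.0, 260.0], [537.0, 252.0], [237.0, 544.0], [450.0, 540.0], [245.0, 462.0], [438.0, 457.0], [261.0, 425.0], [421.0, 422.0]]
('top',) [0.5532 0.2158 1.5743] 90.19909068933657 rms 0.22100011036975345
[[0.21, 0.39], [0.08, -0.02], [-0.17, -0.39], [-0.1, 0.03]]
top [[470.0, 519.0], [474.0, 46.0], [680.0, 440.0], [680.0, 207.0], [620.0, 420.0], [620.0, 204.0], [498.0, 408.0], [500.0, 225.0]]
side [[145.0, 252.0], [543.0, 244.0], [245.0, 536.0], [456.0, 531.0], [253.0, 453.0], [445.0, 449.0], [268.0, 417.0], [427.0, 414.0]]
```

```bash
cat > plan.py <<'E'
import sys,json,numpy as np
from scipy.spatial.transform import Rotation as Ro
from plant import manip
def cur():
    s=manip.state(); q=s["tool_rot"]; return s["tool_pos"],Ro.from_quat([q[1],q[2],q[3],q[0]]),s
def goal(yaw,pitch=0): # tool down, tool x at yaw(deg)
    return Ro.from_euler("z",yaw,degrees=True)*Ro.from_euler("x",180,degrees=True)
def plan(p,yaw,N,start=None):
    p0,R0,s=cur()
    if start is not None: p0,R0=start
    G=goal(yaw); rv=(R0.inv()*G).as_rotvec(); rows=[]
    p0=np.array(p0)
    for i in range(N):
        Ri=R0*Ro.from_rotvec(rv*i/N); d=Ri.inv().apply((np.array(p)-p0)/N)
        a=np.degrees(rv/N); rows.append([round(float(x),4) for x in d]+[round(float(x),2) for x in a])
    return rows
if __name__=="__main__":
    x,y,z,w,N=map(float,sys.argv[1:6])
    p,R,s=cur(); print(round(s["time"],2),p.round(4),"yaw",np.degrees(np.arctan2(*R.as_matrix()[:2,0][::-1])).round(2),"tilt",R.as_matrix()[:2,2].round(4),"F",s["contact_force"].round(1),"g",round(s["gripper_width"],3))
    for r in plan((x,y,z),w,int(N)): print(r)
E
python3 plan.py .52 .12 .23 94 12
```

```text
0.3 [0.28   0.5585 0.2309] yaw 153.37 tilt [-0.0004 -0.0006] F [-0.3 -0.1 -0.2] g 0.999
[-0.0343, -0.0237, 0.0001, -0.0, 0.0, 4.95]
[-0.0362, -0.0207, 0.0001, -0.0, 0.0, 4.95]
[-0.0378, -0.0175, 0.0001, -0.0, 0.0, 4.95]
[-0.0392, -0.0141, 0.0001, -0.0, 0.0, 4.95]
[-0.0403, -0.0107, 0.0001, -0.0, 0.0, 4.95]
[-0.041, -0.0072, 0.0001, -0.0, 0.0, 4.95]
[-0.0415, -0.0036, 0.0001, -0.0, 0.0, 4.95]
[-0.0417, -0.0, 0.0001, -0.0, 0.0, 4.95]
[-0.0415, 0.0036, 0.0001, -0.0, 0.0, 4.95]
[-0.041, 0.0071, 0.0001, -0.0, 0.0, 4.95]
[-0.0403, 0.0106, 0.0001, -0.0, 0.0, 4.95]
[-0.0392, 0.0141, 0.0001, -0.0, 0.0, 4.95]
```

Call:
move_arm(rows=[{"tx":-0.034,"ty":-0.024,"tz":0,"ax":0,"ay":0,"az":5,"jaw":0},{"tx":-0.036,"ty":-0.021,"tz":0,"ax":0,"ay":0,"az":5,"jaw":0},{"tx":-0.038,"ty":-0.017,"tz":0,"ax":0,"ay":0,"az":5,"jaw":0},{"tx":-0.039,"ty":-0.014,"tz":0,"ax":0,"ay":0,"az":5,"jaw":0},{"tx":-0.04,"ty":-0.011,"tz":0,"ax":0,"ay":0,"az":5,"jaw":0},{"tx":-0.041,"ty":-0.007,"tz":0,"ax":0,"ay":0,"az":5,"jaw":0},{"tx":-0.041,"ty":-0.004,"tz":0,"ax":0,"ay":0,"az":5,"jaw":0},{"tx":-0.042,"ty":0,"tz":0,"ax":0,"ay":0,"az":5,"jaw":0},{"tx":-0.041,"ty":0.004,"tz":0,"ax":0,"ay":0,"az":5,"jaw":0},{"tx":-0.041,"ty":0.007,"tz":0,"ax":0,"ay":0,"az":5,"jaw":0},{"tx":-0.04,"ty":0.011,"tz":0,"ax":0,"ay":0,"az":5,"jaw":0},{"tx":-0.039,"ty":0.014,"tz":0,"ax":0,"ay":0,"az":5,"jaw":0}])

```text
time: 1.5
tool_pos: [0.5155, 0.104, 0.2311]
tool_rot: [0.001, 0.698, 0.716, 0.002]
contact_force: [0.4, 0.1, 0.2]
gripper_width: 0.998
```

```bash
python3 plan.py .432 -.3135 .12 34.7 12
```

```text
1.5 [0.5155 0.104  0.2311] yaw 91.49 tilt [0.0034 0.0016] F [0.4 0.1 0.2] g 0.998
[-0.0346, -0.0079, 0.0092, 0.01, -0.01, 4.73]
[-0.0351, -0.005, 0.0092, 0.01, -0.01, 4.73]
[-0.0354, -0.0021, 0.0092, 0.01, -0.01, 4.73]
[-0.0355, 0.0008, 0.0092, 0.01, -0.01, 4.73]
[-0.0353, 0.0038, 0.0092, 0.01, -0.01, 4.73]
[-0.0349, 0.0067, 0.0092, 0.01, -0.01, 4.73]
[-0.0342, 0.0095, 0.0092, 0.01, -0.01, 4.73]
[-0.0333, 0.0123, 0.0092, 0.01, -0.01, 4.73]
[-0.0321, 0.015, 0.0092, 0.01, -0.01, 4.73]
[-0.0308, 0.0176, 0.0093, 0.01, -0.01, 4.73]
[-0.0292, 0.0201, 0.0093, 0.01, -0.01, 4.73]
[-0.0275, 0.0224, 0.0093, 0.01, -0.01, 4.73]
```

Call:
move_arm(rows=[{"tx":-0.035,"ty":-0.008,"tz":0.009,"ax":0,"ay":0,"az":4.7,"jaw":0},{"tx":-0.035,"ty":-0.005,"tz":0.009,"ax":0,"ay":0,"az":4.7,"jaw":0},{"tx":-0.035,"ty":-0.002,"tz":0.009,"ax":0,"ay":0,"az":4.7,"jaw":0},{"tx":-0.0355,"ty":0.001,"tz":0.009,"ax":0,"ay":0,"az":4.7,"jaw":0},{"tx":-0.035,"ty":0.004,"tz":0.009,"ax":0,"ay":0,"az":4.7,"jaw":0},{"tx":-0.035,"ty":0.007,"tz":0.009,"ax":0,"ay":0,"az":4.7,"jaw":0},{"tx":-0.034,"ty":0.0095,"tz":0.009,"ax":0,"ay":0,"az":4.7,"jaw":0},{"tx":-0.033,"ty":0.012,"tz":0.009,"ax":0,"ay":0,"az":4.7,"jaw":0},{"tx":-0.032,"ty":0.015,"tz":0.009,"ax":0,"ay":0,"az":4.7,"jaw":0},{"tx":-0.031,"ty":0.0175,"tz":0.009,"ax":0,"ay":0,"az":4.7,"jaw":0},{"tx":-0.029,"ty":0.02,"tz":0.009,"ax":0,"ay":0,"az":4.7,"jaw":0},{"tx":-0.0275,"ty":0.0225,"tz":0.009,"ax":0,"ay":0,"az":4.7,"jaw":0}])

```text
time: 2.7
tool_pos: [0.4243, -0.3296, 0.1219]
tool_rot: [0.003, 0.96, 0.28, 0.006]
contact_force: [0.1, -0.3, 0.1]
gripper_width: 0.995
```

```bash
python3 plan.py .4315 -.3135 .08 34.7 2;python3 plan.py .4315 -.3135 .08 34.7 1
python3 - <<'E'
from plant import manip
import cv2
for n,(x,y) in {"side":(230,220),"top":(380,180)}.items():
    f=manip.grab_frame(n)["color"][:,:,::-1]; cv2.imwrite(f"pics/{n}1.png",f); cv2.imwrite(f"pics/{n}1z.png",cv2.resize(f[y:y+100,x:x+133],None,fx=6,fy=6,interpolation=cv2.INTER_CUBIC))
E
```

```text
2.7 [ 0.4243 -0.3296  0.1219] yaw 32.54 tilt [ 0.0136 -0.0014] F [ 0.1 -0.3  0.1] g 0.995
[0.0071, -0.005, 0.021, 0.25, -0.3, -1.08]
[0.0073, -0.0048, 0.021, 0.25, -0.3, -1.08]
2.7 [ 0.4243 -0.3296  0.1219] yaw 32.54 tilt [ 0.0136 -0.0014] F [ 0.1 -0.3  0.1] g 0.995
[0.0143, -0.01, 0.042, 0.5, -0.6, -2.16]
```

View pics/side1z.png

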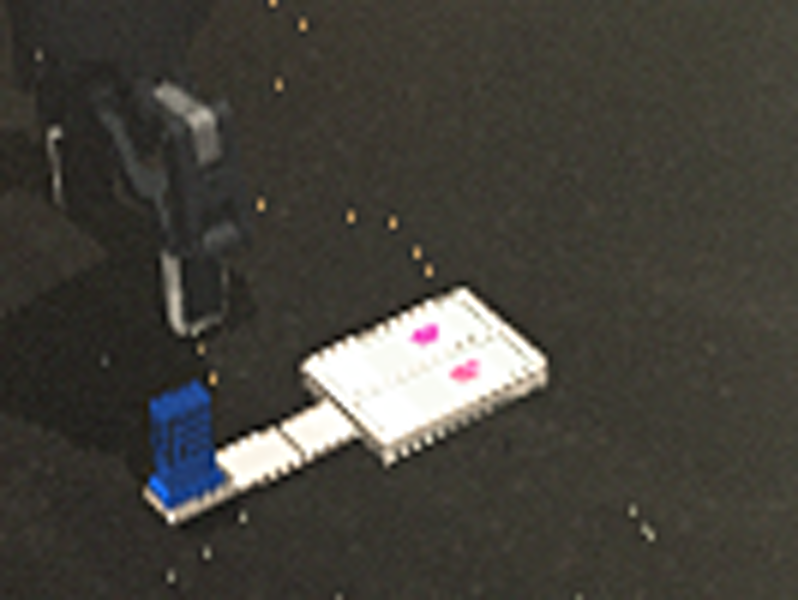

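View pics/top1z.png

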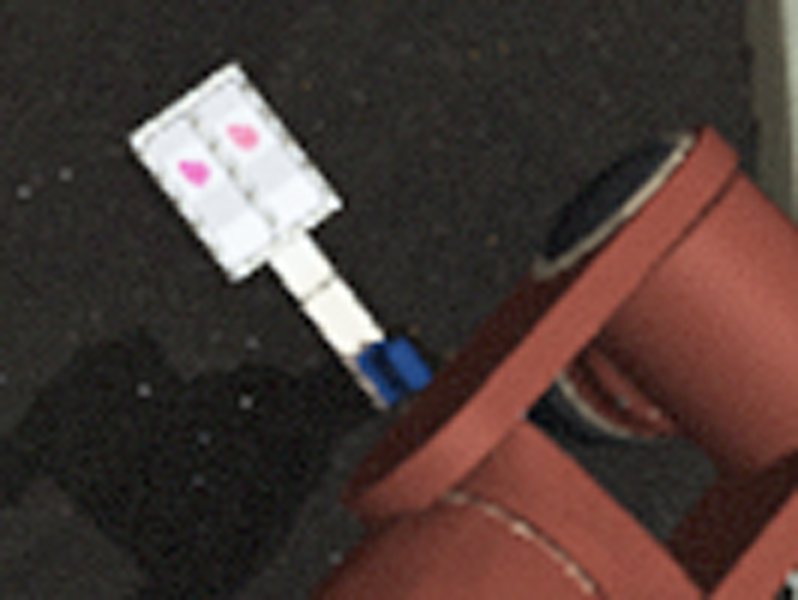

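The carrier is where it was, with the grip at about (260,291) in the side view. The fingers are above and behind it, and the move overshot by about 16 mm. I'll correct this in small rows.

Call:
move_arm(rows=[{"tx":0,"ty":0,"tz":0,"ax":0,"ay":0,"az":0,"jaw":0},{"tx":0.014,"ty":-0.01,"tz":0.01,"ax":0.5,"ay":-0.6,"az":-2,"jaw":0},{"tx":0,"ty":0,"tz":0,"ax":0,"ay":0,"az":0,"jaw":0}])

```text
time: 3.1
tool_pos: [0.4299, -0.3142, 0.1111]
tool_rot: [-0.001, 0.955, 0.297, -0.001]
contact_force: [-0.2, 0.8, 0.3]
gripper_width: 1.002
```

```bash
python3 plan.py .4315 -.3135 .08 34.7 1
```

```text
3.1 [ 0.4299 -0.3142  0.1111] yaw 34.52 tilt [-0.0022  0.0013] F [-0.2  0.8  0.3] g 1.002
[0.0018, 0.0004, 0.0311, -0.13, 0.06, -0.18]
```

Call:
move_arm(rows=[{"tx":0.002,"ty":0,"tz":0.03,"ax":0,"ay":0,"az":0,"jaw":0},{"tx":0,"ty":0,"tz":0.03,"ax":0,"ay":0,"az":0,"jaw":0},{"tx":0,"ty":0,"tz":0.015,"ax":0,"ay":0,"az":0,"jaw":0},{"tx":0,"ty":0,"tz":0,"ax":0,"ay":0,"az":0,"jaw":0}])

```text
time: 3.5
tool_pos: [0.435, -0.3123, 0.0384]
tool_rot: [0.003, 0.954, 0.3, 0.001]
contact_force: [-1.0, 0.8, -0.2]
gripper_width: 1.002
```

```bash
python3 plan.py .4315 -.3135 .023 34.7 1
python3 - <<'E'
from plant import manip
import cv2
for n,(x,y) in {"side":(230,220)}.items():
    f=manip.grab_frame(n)["color"][:,:,::-1]; cv2.imwrite(f"pics/{n}2z.png",cv2.resize(f[y:y+100,x:x+133],None,fx=6,fy=6,interpolation=cv2.INTER_CUBIC))
E
```

```text
3.5 [ 0.435  -0.3123  0.0384] yaw 34.9 tilt [ 0.0039 -0.0051] F [-1.   0.8 -0.2] g 1.002
[-0.0036, -0.0011, 0.0154, 0.37, -0.02, 0.2]
```

View pics/side2z.png

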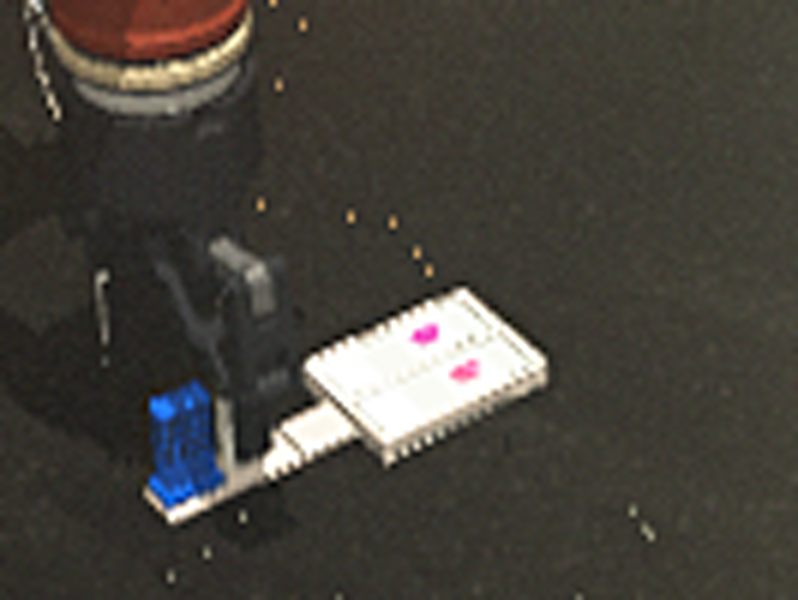

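The open fingers straddle the grip. The near fingertip is at crop (245,455), the far one at (105,360), and the grip top at (182,395) sits between them. I'll lower and close.

Call:
move_arm(rows=[{"tx":-0.003,"ty":-0.001,"tz":0.015,"ax":0.3,"ay":0,"az":0,"jaw":0},{"tx":0,"ty":0,"tz":0,"ax":0,"ay":0,"az":0,"jaw":0},{"tx":0,"ty":0,"tz":0,"ax":0,"ay":0,"az":0,"jaw":0}])

```text
time: 3.85
tool_pos: [0.4345, -0.3152, 0.0271]
tool_rot: [0.004, 0.954, 0.3, 0.002]
contact_force: [0.3, 0.5, 0.3]
gripper_width: 1.0
```

```bash
python3 plan.py .4315 -.3135 .023 34.7 1
```

```text
3.85 [ 0.4345 -0.3152  0.0271] yaw 34.98 tilt [ 0.0063 -0.0061] F [0.3 0.5 0.3] g 1.0
[-0.0015, -0.0031, 0.004, 0.49, -0.1, 0.27]
```

Call:
move_arm(rows=[{"tx":-0.0015,"ty":-0.003,"tz":0.004,"ax":0.5,"ay":0,"az":0.3,"jaw":0},{"tx":0,"ty":0,"tz":0,"ax":0,"ay":0,"az":0,"jaw":0}])

```text
time: 4.05
tool_pos: [0.4319, -0.3141, 0.0239]
tool_rot: [0.0, 0.955, 0.298, 0.001]
contact_force: [0.0, -0.0, -0.0]
gripper_width: 0.996
```

```bash
python3 plan.py .4315 -.3135 .023 34.7 1
```

```text
4.05 [ 0.4319 -0.3141  0.0239] yaw 34.64 tilt [0.0023 0.0004] F [ 0. -0. -0.] g 0.996
[0.0, -0.0007, 0.0009, 0.06, -0.12, -0.06]
```

Call:
move_arm(rows=[{"tx":0,"ty":0,"tz":0.001,"ax":0,"ay":0,"az":0,"jaw":255},{"tx":0,"ty":0,"tz":0,"ax":0,"ay":0,"az":0,"jaw":255},{"tx":0,"ty":0,"tz":0,"ax":0,"ay":0,"az":0,"jaw":255},{"tx":0,"ty":0,"tz":0,"ax":0,"ay":0,"az":0,"jaw":255},{"tx":0,"ty":0,"tz":0,"ax":0,"ay":0,"az":0,"jaw":255},{"tx":0,"ty":0,"tz":0,"ax":0,"ay":0,"az":0,"jaw":255},{"tx":0,"ty":0,"tz":0,"ax":0,"ay":0,"az":0,"jaw":255},{"tx":0,"ty":0,"tz":0,"ax":0,"ay":0,"az":0,"jaw":255}])

```text
time: 4.85
tool_pos: [0.4324, -0.3147, 0.0238]
tool_rot: [0.001, 0.955, 0.298, 0.002]
contact_force: [-0.2, -0.5, -0.4]
gripper_width: 0.13
```

```bash
python3 plan.py .4315 -.3135 .023 34.7 1
```

```text
4.85 [ 0.4324 -0.3147  0.0238] yaw 34.64 tilt [ 0.0035 -0.0009] F [-0.2 -0.5 -0.4] g 0.13
[-0.0, -0.0015, 0.0008, 0.15, -0.14, -0.06]
```

Call:
move_arm(rows=[{"tx":0,"ty":0,"tz":-0.02,"ax":0,"ay":0,"az":0,"jaw":255},{"tx":0,"ty":0,"tz":-0.035,"ax":0,"ay":0,"az":0,"jaw":255},{"tx":0,"ty":0,"tz":-0.035,"ax":0,"ay":0,"az":0,"jaw":255},{"tx":0,"ty":0,"tz":-0.015,"ax":0,"ay":0,"az":0,"jaw":255},{"tx":0,"ty":0,"tz":0,"ax":0,"ay":0,"az":0,"jaw":255}])

```text
time: 5.35
tool_pos: [0.4297, -0.3126, 0.1286]
tool_rot: [-0.003, 0.955, 0.298, -0.001]
contact_force: [-0.1, -0.4, -1.2]
gripper_width: 0.129
```

```bash
python3 plan.py .552 -.045 .135 90 12
python3 - <<'E'
from plant import manip
import cv2
for n,(x,y) in {"side":(230,200),"top":(380,160)}.items():
    f=manip.grab_frame(n)["color"][:,:,::-1]; cv2.imwrite(f"pics/{n}3z.png",cv2.resize(f[y:y+100,x:x+133],None,fx=6,fy=6,interpolation=cv2.INTER_CUBIC))
E
```

```text
5.35 [ 0.4297 -0.3126  0.1286] yaw 34.64 tilt [-0.0028  0.0048] F [-0.1 -0.4 -1.2] g 0.129
[0.0211, -0.0126, -0.0005, -0.02, -0.01, -4.61]
[0.022, -0.0108, -0.0005, -0.02, -0.01, -4.61]
[0.0228, -0.009, -0.0005, -0.02, -0.01, -4.61]
[0.0235, -0.0072, -0.0005, -0.02, -0.01, -4.61]
[0.024, -0.0052, -0.0005, -0.02, -0.01, -4.61]
[0.0243, -0.0033, -0.0005, -0.02, -0.01, -4.61]
[0.0245, -0.0013, -0.0005, -0.02, -0.01, -4.61]
[0.0245, 0.0006, -0.0005, -0.02, -0.01, -4.61]
[0.0244, 0.0026, -0.0005, -0.02, -0.01, -4.61]
[0.0241, 0.0046, -0.0005, -0.02, -0.01, -4.61]
[0.0236, 0.0065, -0.0005, -0.02, -0.01, -4.61]
[0.023, 0.0084, -0.0005, -0.02, -0.01, -4.61]
```

View pics/side3z.png

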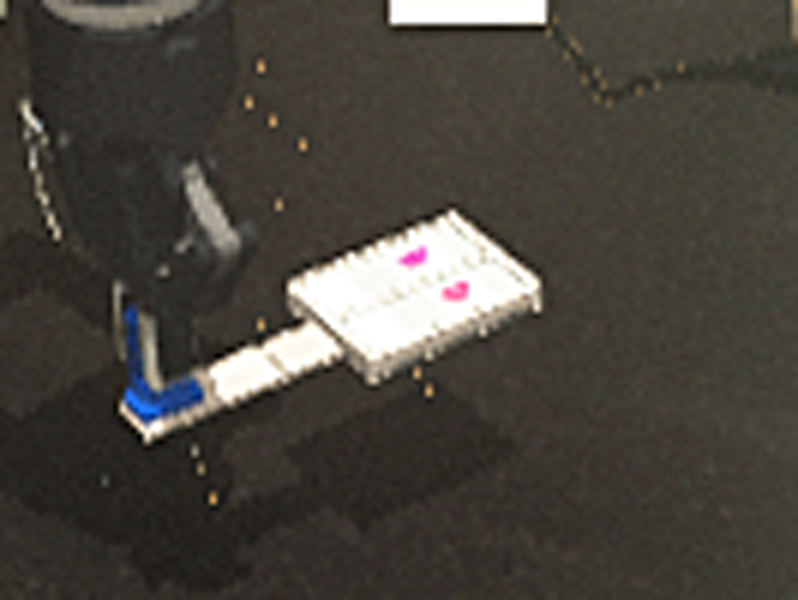

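The carrier is held level and clear of the bench; the grip foot is at crop (160,395) and the frame at (410,295). Next I'll carry it to a point in front of the channel.

Call:
move_arm(rows=[{"tx":0.019,"ty":-0.011,"tz":-0.001,"ax":0,"ay":0,"az":-4,"jaw":255},{"tx":0.022,"ty":-0.011,"tz":0,"ax":0,"ay":0,"az":-4.6,"jaw":255},{"tx":0.023,"ty":-0.009,"tz":0,"ax":0,"ay":0,"az":-4.6,"jaw":255},{"tx":0.0235,"ty":-0.007,"tz":0,"ax":0,"ay":0,"az":-4.6,"jaw":255},{"tx":0.024,"ty":-0.005,"tz":0,"ax":0,"ay":0,"az":-4.6,"jaw":255},{"tx":0.024,"ty":-0.003,"tz":0,"ax":0,"ay":0,"az":-4.6,"jaw":255},{"tx":0.0245,"ty":-0.001,"tz":0,"ax":0,"ay":0,"az":-4.6,"jaw":255},{"tx":0.0245,"ty":0.001,"tz":0,"ax":0,"ay":0,"az":-4.6,"jaw":255},{"tx":0.0245,"ty":0.0025,"tz":0,"ax":0,"ay":0,"az":-4.6,"jaw":255},{"tx":0.024,"ty":0.0045,"tz":0,"ax":0,"ay":0,"az":-4.6,"jaw":255},{"tx":0.015,"ty":0.0045,"tz":0,"ax":0,"ay":0,"az":-3,"jaw":255},{"tx":0,"ty":0,"tz":0,"ax":0,"ay":0,"az":0,"jaw":255}])

```text
time: 6.65
tool_pos: [0.5259, -0.0618, 0.1003]
tool_rot: [-0.025, 0.738, 0.675, -0.008]
contact_force: [-0.1, -0.3, -0.6]
gripper_width: 0.129
```

```bash
python3 plan.py .552 -.035 .1 90.1 1
```

```text
6.65 [ 0.5259 -0.0618  0.1003] yaw 84.84 tilt [-0.0455  0.0266] F [-0.1 -0.3 -0.6] g 0.129
[0.029, 0.0236, -0.0002, -2.67, -1.41, -5.23]
```

Call:
move_arm(rows=[{"tx":0,"ty":0,"tz":-0.01,"ax":-2,"ay":-1,"az":-2,"jaw":255},{"tx":0.015,"ty":0.012,"tz":-0.005,"ax":-0.5,"ay":-0.3,"az":-2,"jaw":255},{"tx":0,"ty":0,"tz":0,"ax":0,"ay":0,"az":0,"jaw":255}])

```text
time: 6.95
tool_pos: [0.5356, -0.048, 0.1094]
tool_rot: [-0.005, 0.714, 0.7, -0.004]
contact_force: [-0.9, -0.8, -2.1]
gripper_width: 0.128
```

```bash
python3 plan.py .552 -.045 .1 90.1 1
```

```text
6.95 [ 0.5356 -0.048   0.1094] yaw 88.84 tilt [-0.0125  0.0013] F [-0.9 -0.8 -2.1] g 0.128
[0.0033, 0.0165, 0.0092, -0.72, -0.07, -1.26]
```

Call:
move_arm(rows=[{"tx":0.003,"ty":0.0165,"tz":0.009,"ax":-0.7,"ay":0,"az":-1.2,"jaw":255},{"tx":0,"ty":0,"tz":0,"ax":0,"ay":0,"az":0,"jaw":255},{"tx":0,"ty":0,"tz":0,"ax":0,"ay":0,"az":0,"jaw":255}])

```text
time: 7.25
tool_pos: [0.5489, -0.0472, 0.0964]
tool_rot: [-0.003, 0.708, 0.706, -0.002]
contact_force: [0.3, 0.1, -1.3]
gripper_width: 0.129
```

```bash
python3 plan.py .552 -.045 .1 90.1 1;  python3 - <<'E'
from plant import manip
import cv2
for n,(x,y) in {"side":(255,140),"top":(250,160)}.items():
    f=manip.grab_frame(n)["color"][:,:,::-1]; cv2.imwrite(f"pics/{n}4z.png",cv2.resize(f[y:y+100,x:x+133],None,fx=6,fy=6,interpolation=cv2.INTER_CUBIC))
E
```

```text
7.25 [ 0.5489 -0.0472  0.0964] yaw 89.82 tilt [-0.0078  0.0008] F [ 0.3  0.1 -1.3] g 0.129
[0.0022, 0.0031, -0.0036, -0.44, -0.04, -0.28]
```

View pics/side4z.png

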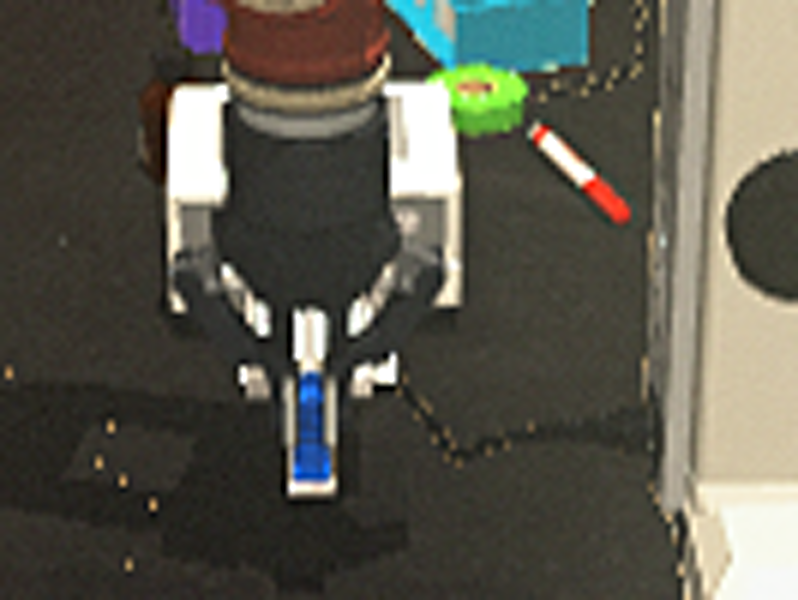

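View pics/top4z.png

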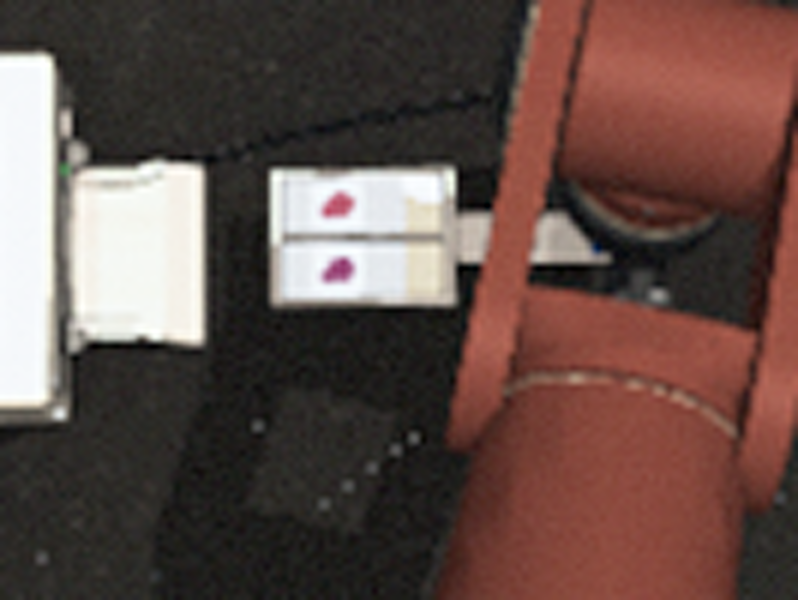

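The carrier frame is clearly visible in the top view, at crop (270–457, 169–305), level and roughly square to the apron, whose centre line is at about row 253. I'll fit the carrier's pose relative to the tool and to the scanner.

```bash
cat > m3.py <<'E'
from fit import *
import sys
from plan import cur
F=cams(); p,R,s=cur(); z=p[2]-.0238
np.set_printoptions(precision=4,suppress=True)
def m(corn,x0,y0,k=6):
    L=[(43,-32,12+z*1e3),(-43,-32,12+z*1e3),(-43,32,12+z*1e3),(43,32,12+z*1e3)]
    q,r=fit(F,{"top":crop(x0,y0,list(zip(corn,L)),k)},[.55,0.05,1.57],("top",)); print("car",q,np.degrees(q[2]),r.round(2).tolist())
    sc=np.array([.5532,.2158]);a=np.radians(90.2); d=q[:2]-sc; print("in scanner x,y mm",1e3*(d@[np.cos(a),np.sin(a)]),1e3*(d@[-np.sin(a),np.cos(a)]),"dyaw",np.degrees(q[2]-a))
    g=T(q,[(-120,0,0)])[0]; print("grip",g,"tool",p)
if __name__=="__main__": m([(270,170),(456,168),(457,305),(270,305)],250,160)
E
python3 m3.py
```

```text
car [0.55   0.0733 1.5666] 89.75797182526503 [[0.2, -0.03], [-0.17, 0.12], [-0.15, -0.13], [0.13, 0.04]]
in scanner x,y mm -142.49066044254005 3.699772008252768 dyaw -0.44202817473496875
grip [ 0.5495 -0.0467  0.    ] tool [ 0.5496 -0.047   0.0974]
```

```bash
python3 plan.py .5541 -.007 .075 90.2 3
```

```text
7.45 [ 0.5496 -0.047   0.0974] yaw 89.86 tilt [-0.0054  0.0007] F [ 0.3 -0.2 -1.5] g 0.133
[0.0133, 0.0015, 0.0075, -0.1, -0.01, -0.11]
[0.0133, 0.0015, 0.0075, -0.1, -0.01, -0.11]
[0.0133, 0.0015, 0.0075, -0.1, -0.01, -0.11]
```

Call:
move_arm(rows=[{"tx":0.01,"ty":0.002,"tz":0.004,"ax":-0.2,"ay":0,"az":-0.2,"jaw":255},{"tx":0.014,"ty":0.002,"tz":0.007,"ax":-0.1,"ay":0,"az":-0.1,"jaw":255},{"tx":0.01,"ty":0.001,"tz":0.007,"ax":0,"ay":0,"az":0,"jaw":255},{"tx":0,"ty":0,"tz":0,"ax":0,"ay":0,"az":0,"jaw":255},{"tx":0,"ty":0,"tz":0,"ax":0,"ay":0,"az":0,"jaw":255}])

```text
time: 7.95
tool_pos: [0.5545, -0.0094, 0.0781]
tool_rot: [-0.0, 0.706, 0.708, 0.0]
contact_force: [-0.8, 0.7, -0.9]
gripper_width: 0.132
```

```bash
python3 plan.py .5540 .018 .055 90.2 1
```

```text
7.95 [ 0.5545 -0.0094  0.0781] yaw 90.2 tilt [0.0005 0.0008] F [-0.8  0.7 -0.9] g 0.132
[0.0274, -0.0004, 0.0232, 0.03, -0.05, 0.0]
```

Well aligned. I'll bring it over the apron, about 9 mm above the floor.

Call:
move_arm(rows=[{"tx":0.01,"ty":0,"tz":0.006,"ax":0,"ay":0,"az":0,"jaw":255},{"tx":0.01,"ty":0,"tz":0.009,"ax":0,"ay":0,"az":0,"jaw":255},{"tx":0.005,"ty":0,"tz":0.007,"ax":0,"ay":0,"az":0,"jaw":255},{"tx":0,"ty":0,"tz":0,"ax":0,"ay":0,"az":0,"jaw":255},{"tx":0,"ty":0,"tz":0,"ax":0,"ay":0,"az":0,"jaw":255}])

```text
time: 8.45
tool_pos: [0.554, 0.0181, 0.0537]
tool_rot: [-0.0, 0.706, 0.709, 0.0]
contact_force: [0.0, 0.7, -2.1]
gripper_width: 0.134
```

```bash
python3 plan.py .5540 .018 .046 90.2 1;  python3 - <<'E'
from plant import manip
import cv2
for n,(x,y) in {"side":(255,140),"top":(250,160)}.items():
    f=manip.grab_frame(n)["color"][:,:,::-1]; cv2.imwrite(f"pics/{n}5z.png",cv2.resize(f[y:y+75,x:x+100],None,fx=8,fy=8,interpolation=cv2.INTER_CUBIC))
E
```

```text
8.45 [0.554  0.0181 0.0537] yaw 90.23 tilt [-0.0005  0.0007] F [ 0.   0.7 -2.1] g 0.134
[-0.0001, -0.0, 0.0077, -0.03, -0.04, 0.03]
```

View pics/side5z.png

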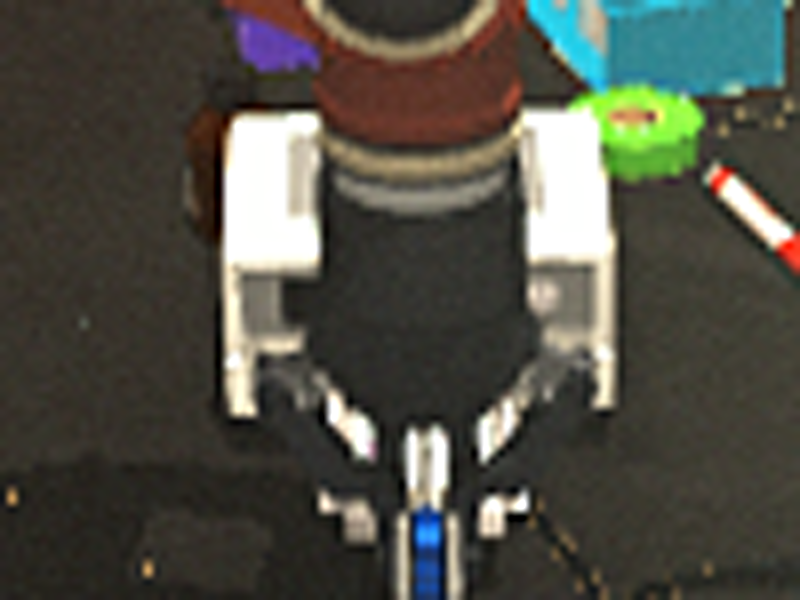

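View pics/top5z.png

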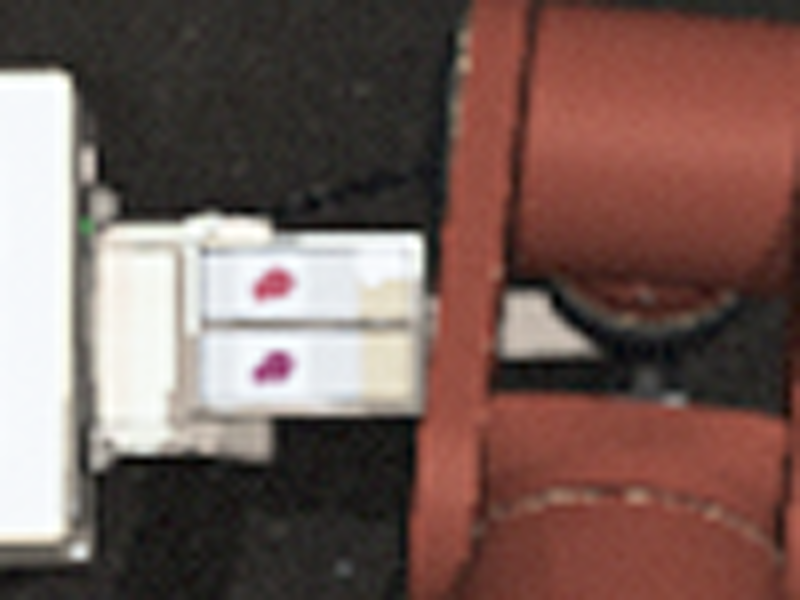

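Run:
```python
import cv2,numpy as np
t=cv2.imread("pics/top0.png")
c=t[180:225,258:292].astype(float)
c=np.clip((c-170)*255/85,0,255).astype(np.uint8)
cv2.imwrite("pics/ap.png",cv2.resize(c,None,fx=13,fy=13,interpolation=cv2.INTER_NEAREST))
g=t[:,:,0].astype(int)
for u in (266,268,270,272,274,276,280): print(u,g[183:222,u].tolist())
from m3 import *
q=np.array([.5532,.2158,np.radians(90.2)])
for x in(-10,-20):print(x,proj(F["top"],T(q,[(x,y,z) for z in(20,28) for y in(34,-34)])).round(1).tolist())
```

```text
266 [35, 30, 31, 30, 68, 200, 240, 194, 212, 239, 238, 236, 236, 234, 236, 236, 238, 235, 239, 240, 240, 241, 240, 238, 240, 239, 238, 241, 242, 229, 226, 235, 211, 153, 20, 38, 35, 33, 37]
268 [36, 40, 36, 34, 71, 204, 240, 177, 202, 245, 243, 242, 240, 238, 240, 240, 242, 242, 242, 244, 244, 244, 243, 244, 244, 242, 242, 244, 245, 238, 232, 234, 223, 177, 21, 36, 44, 39, 38]
270 [35, 38, 32, 33, 71, 205, 237, 185, 211, 244, 244, 241, 240, 239, 240, 242, 243, 241, 243, 243, 243, 244, 243, 242, 243, 241, 241, 243, 246, 233, 227, 234, 220, 177, 15, 33, 39, 38, 37]
272 [41, 38, 37, 37, 75, 207, 231, 204, 232, 243, 243, 241, 239, 237, 238, 241, 243, 241, 241, 244, 243, 243, 243, 242, 243, 241, 242, 245, 246, 233, 232, 244, 226, 145, 21, 31, 38, 36, 25]
274 [40, 40, 38, 37, 199, 255, 223, 192, 243, 244, 242, 241, 239, 238, 240, 241, 243, 242, 242, 242, 243, 243, 241, 243, 242, 243, 242, 243, 245, 244, 242, 242, 228, 117, 18, 26, 40, 35, 38]
276 [44, 39, 29, 101, 230, 226, 196, 244, 242, 244, 243, 240, 239, 239, 238, 243, 243, 242, 242, 244, 244, 244, 242, 242, 243, 242, 243, 244, 245, 244, 245, 244, 246, 198, 24, 37, 48, 38, 38]
280 [37, 38, 30, 27, 186, 244, 233, 229, 230, 232, 232, 232, 232, 233, 231, 231, 231, 234, 231, 234, 232, 232, 234, 232, 232, 230, 232, 231, 231, 229, 230, 233, 236, 208, 100, 27, 37, 40, 38]
-10 [[265.3, 213.6], [265.4, 190.7], [265.0, 213.2], [265.1, 190.2]]
-20 [[268.7, 213.5], [268.8, 190.7], [268.4, 213.2], [268.5, 190.2]]
```

View pics/ap.png

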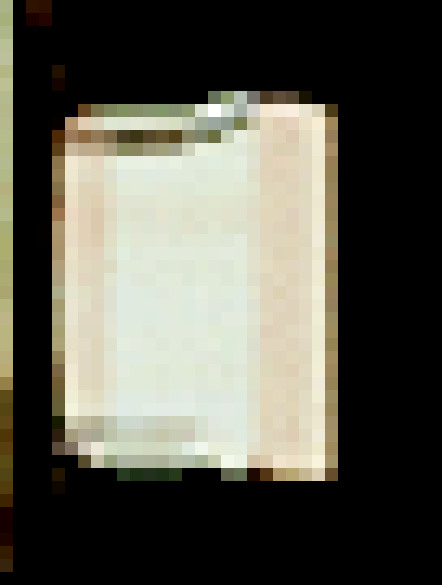

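Rail inner edges in the top view are at rows 189.7 and 213.5; the fit predicts 190.2 and 213.2. So the channel centre line is right to about 0.5 mm, and I'll lower onto the apron.

Call:
move_arm(rows=[{"tx":0,"ty":0,"tz":0.004,"ax":0,"ay":0,"az":0,"jaw":255},{"tx":0,"ty":0,"tz":0.003,"ax":0,"ay":0,"az":0,"jaw":255},{"tx":0,"ty":0,"tz":0,"ax":0,"ay":0,"az":0,"jaw":255}])

```text
time: 8.95
tool_pos: [0.5551, 0.017, 0.0477]
tool_rot: [0.001, 0.706, 0.708, 0.001]
contact_force: [0.1, -0.0, -0.6]
gripper_width: 0.132
```

```bash
python3 plan.py .5540 .018 .044 90.2 1
```

```text
8.95 [0.5551 0.017  0.0477] yaw 90.13 tilt [0.0024 0.0004] F [ 0.1 -0.  -0.6] g 0.132
[0.001, -0.0011, 0.0037, 0.14, -0.02, -0.07]
```

Call:
move_arm(rows=[{"tx":0.001,"ty":-0.001,"tz":0.003,"ax":0,"ay":0,"az":0,"jaw":255},{"tx":0,"ty":0,"tz":0.001,"ax":0,"ay":0,"az":0,"jaw":255},{"tx":0,"ty":0,"tz":0,"ax":0,"ay":0,"az":0,"jaw":255}])

```text
time: 9.25
tool_pos: [0.5542, 0.0179, 0.0435]
tool_rot: [0.001, 0.706, 0.708, 0.001]
contact_force: [-0.3, -0.4, 0.1]
gripper_width: 0.13
```

```bash
python3 plan.py .5539 .045 .044 90.2 3
```

```text
9.25 [0.5542 0.0179 0.0435] yaw 90.11 tilt [0.0025 0.0006] F [-0.3 -0.4  0.1] g 0.13
[0.009, -0.0001, -0.0002, 0.05, -0.01, -0.03]
[0.009, -0.0001, -0.0002, 0.05, -0.01, -0.03]
[0.009, -0.0001, -0.0002, 0.05, -0.01, -0.03]
```

Call:
move_arm(rows=[{"tx":0.006,"ty":0,"tz":0,"ax":0,"ay":0,"az":0,"jaw":255},{"tx":0.008,"ty":0,"tz":0,"ax":0,"ay":0,"az":0,"jaw":255},{"tx":0.008,"ty":0,"tz":0,"ax":0,"ay":0,"az":0,"jaw":255},{"tx":0,"ty":0,"tz":0,"ax":0,"ay":0,"az":0,"jaw":255}])

```text
time: 9.65
tool_pos: [0.5544, 0.0419, 0.0439]
tool_rot: [0.001, 0.707, 0.708, 0.001]
contact_force: [0.6, 0.7, -1.2]
gripper_width: 0.132
```

```bash
python3 plan.py .5538 .07 .044 90.2 3;  python3 - <<'E'
from plant import manip
import cv2
for n,(x,y) in {"top":(250,160)}.items():
    f=manip.grab_frame(n)["color"][:,:,::-1]; cv2.imwrite(f"pics/{n}6z.png",cv2.resize(f[y:y+75,x:x+100],None,fx=8,fy=8,interpolation=cv2.INTER_CUBIC))
E
```

```text
9.65 [0.5544 0.0419 0.0439] yaw 90.1 tilt [0.0034 0.0007] F [ 0.6  0.7 -1.2] g 0.132
[0.0094, -0.0002, -0.0, 0.06, -0.01, -0.03]
[0.0094, -0.0002, -0.0, 0.06, -0.01, -0.03]
[0.0094, -0.0002, -0.0, 0.06, -0.01, -0.03]
```

View pics/top6z.png

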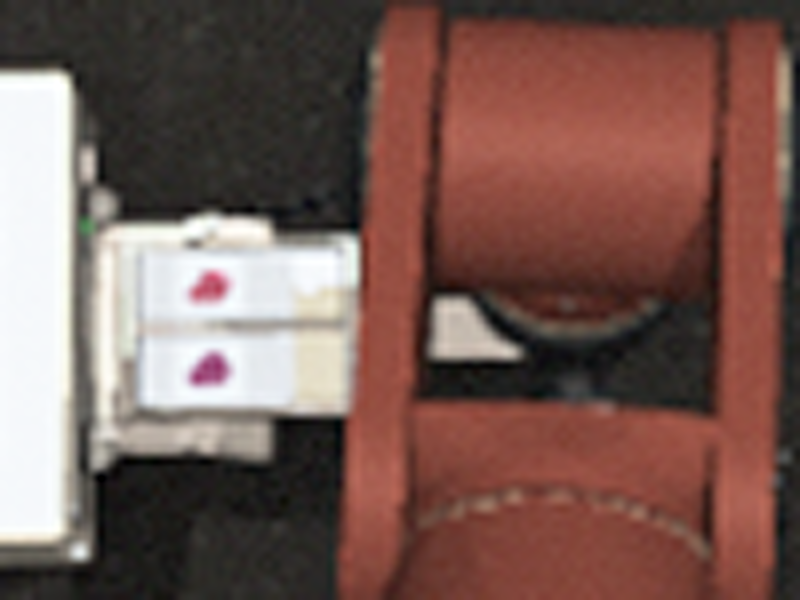

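The leading edge is on the apron at crop column 120, between the rails (rows 230 and 425), with no side force. Continuing to push.

Call:
move_arm(rows=[{"tx":0.007,"ty":0,"tz":0,"ax":0.1,"ay":0,"az":-0.1,"jaw":255},{"tx":0.008,"ty":0,"tz":0,"ax":0,"ay":0,"az":0,"jaw":255},{"tx":0.008,"ty":0,"tz":0,"ax":0,"ay":0,"az":0,"jaw":255},{"tx":0.006,"ty":0,"tz":0,"ax":0,"ay":0,"az":0,"jaw":255},{"tx":0,"ty":0,"tz":0,"ax":0,"ay":0,"az":0,"jaw":255}])

```text
time: 10.2
tool_pos: [0.5549, 0.0712, 0.0445]
tool_rot: [0.002, 0.706, 0.709, -0.0]
contact_force: [-0.1, -0.3, -1.7]
gripper_width: 0.13
```

```bash
python3 plan.py .5537 .1 .044 90.2 3
```

```text
10.2 [0.5549 0.0712 0.0445] yaw 90.24 tilt [ 0.0026 -0.0039] F [-0.1 -0.3 -1.7] g 0.13
[0.0096, -0.0004, 0.0001, 0.05, 0.07, 0.01]
[0.0096, -0.0004, 0.0001, 0.05, 0.07, 0.01]
[0.0096, -0.0004, 0.0001, 0.05, 0.07, 0.01]
```

Call:
move_arm(rows=[{"tx":0.008,"ty":-0.001,"tz":0,"ax":0,"ay":0.2,"az":0,"jaw":255},{"tx":0.008,"ty":0,"tz":0,"ax":0,"ay":0,"az":0,"jaw":255},{"tx":0.008,"ty":0,"tz":0,"ax":0,"ay":0,"az":0,"jaw":255},{"tx":0.006,"ty":0,"tz":0,"ax":0,"ay":0,"az":0,"jaw":255},{"tx":0,"ty":0,"tz":0,"ax":0,"ay":0,"az":0,"jaw":255}])

```text
time: 10.7
tool_pos: [0.5534, 0.1039, 0.044]
tool_rot: [0.001, 0.706, 0.709, 0.001]
contact_force: [-0.2, -2.5, -0.4]
gripper_width: 0.127
```

```bash
python3 plan.py .5536 .13 .044 90.2 3;  python3 - <<'E'
from plant import manip
import cv2
for n,(x,y) in {"top":(230,160)}.items():
    f=manip.grab_frame(n)["color"][:,:,::-1]; cv2.imwrite(f"pics/{n}7z.png",cv2.resize(f[y:y+75,x:x+100],None,fx=8,fy=8,interpolation=cv2.INTER_CUBIC))
E
```

```text
10.7 [0.5534 0.1039 0.044 ] yaw 90.23 tilt [ 0.0021 -0.0001] F [-0.2 -2.5 -0.4] g 0.127
[0.0087, 0.0001, -0.0, 0.04, 0.0, 0.01]
[0.0087, 0.0001, -0.0, 0.04, 0.0, 0.01]
[0.0087, 0.0001, -0.0, 0.04, 0.0, 0.01]
```

View pics/top7z.png

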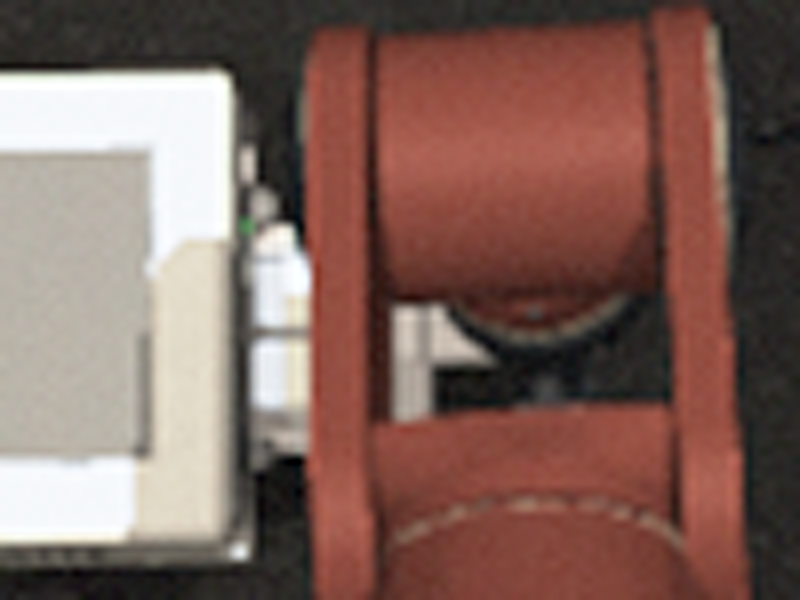

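The frame has passed into the opening (2.5 N, as expected for the flap) and only its rear third still shows at crop (280,330). Continuing.

Call:
move_arm(rows=[{"tx":0.008,"ty":0,"tz":0,"ax":0,"ay":0,"az":0,"jaw":255},{"tx":0.008,"ty":0,"tz":0,"ax":0,"ay":0,"az":0,"jaw":255},{"tx":0.008,"ty":0,"tz":0,"ax":0,"ay":0,"az":0,"jaw":255},{"tx":0.008,"ty":0,"tz":0,"ax":0,"ay":0,"az":0,"jaw":255},{"tx":0.006,"ty":0,"tz":0,"ax":0,"ay":0,"az":0,"jaw":255},{"tx":0,"ty":0,"tz":0,"ax":0,"ay":0,"az":0,"jaw":255}])

```text
time: 11.35
tool_pos: [0.5531, 0.145, 0.0439]
tool_rot: [0.001, 0.706, 0.708, 0.001]
contact_force: [1.3, -3.2, -1.6]
gripper_width: 0.134
```

```bash
python3 plan.py .5534 .165 .044 90.2 3
```

```text
11.35 [0.5531 0.145  0.0439] yaw 90.19 tilt [ 0.0016 -0.    ] F [ 1.3 -3.2 -1.6] g 0.134
[0.0067, 0.0001, -0.0, 0.03, 0.0, -0.0]
[0.0067, 0.0001, -0.0, 0.03, 0.0, -0.0]
[0.0067, 0.0001, -0.0, 0.03, 0.0, -0.0]
```

Call:
move_arm(rows=[{"tx":0.006,"ty":0,"tz":0,"ax":0,"ay":0,"az":0,"jaw":255},{"tx":0.006,"ty":0,"tz":0,"ax":0,"ay":0,"az":0,"jaw":255},{"tx":0.003,"ty":0,"tz":0,"ax":0,"ay":0,"az":0,"jaw":255},{"tx":0,"ty":0,"tz":0,"ax":0,"ay":0,"az":0,"jaw":255}])

```text
time: 11.75
tool_pos: [0.5528, 0.1623, 0.0439]
tool_rot: [-0.0, 0.706, 0.708, 0.001]
contact_force: [-0.4, -0.3, -0.3]
gripper_width: 0.127
```

```bash
python3 plan.py .5534 .165 .044 90.2 3
```

```text
11.75 [0.5528 0.1623 0.0439] yaw 90.19 tilt [0.0011 0.0021] F [-0.4 -0.3 -0.3] g 0.127
[0.0009, 0.0002, -0.0, 0.02, -0.04, -0.0]
[0.0009, 0.0002, -0.0, 0.02, -0.04, -0.0]
[0.0009, 0.0002, -0.0, 0.02, -0.04, -0.0]
```

The flap force has gone, so the frame's rear edge is past it. I'll creep to the stop.

Call:
move_arm(rows=[{"tx":0.002,"ty":0,"tz":0,"ax":0,"ay":0,"az":0,"jaw":255},{"tx":0.001,"ty":0,"tz":0,"ax":0,"ay":0,"az":0,"jaw":255}])

```text
time: 11.95
tool_pos: [0.5528, 0.1649, 0.044]
tool_rot: [0.0, 0.706, 0.708, 0.0]
contact_force: [-1.2, -8.3, 2.3]
gripper_width: 0.133
```

```bash
python3 plan.py .5534 .165 .044 90.2 1
```

```text
11.95 [0.5528 0.1649 0.044 ] yaw 90.21 tilt [0.0009 0.0002] F [-1.2 -8.3  2.3] g 0.133
[0.0001, 0.0006, -0.0, 0.05, -0.01, 0.01]
```

Stop contact: 8 N at y = 0.165, exactly where home was predicted. One more small push to confirm.

Call:
move_arm(rows=[{"tx":0.0015,"ty":0,"tz":0,"ax":0,"ay":0,"az":0,"jaw":255},{"tx":0.001,"ty":0,"tz":0,"ax":0,"ay":0,"az":0,"jaw":255}])

```text
time: 12.15
tool_pos: [0.553, 0.1648, 0.0445]
tool_rot: [0.002, 0.706, 0.708, -0.002]
contact_force: [-1.5, -4.0, 1.7]
gripper_width: 0.129
```

```bash
python3 plan.py .5534 .165 .044 90.2 1
python3 - <<'E'
from plant import manip
import cv2
for n,(x,y) in {"side":(255,140),"top":(230,160)}.items():
    f=manip.grab_frame(n)["color"][:,:,::-1]; cv2.imwrite(f"pics/{n}8z.png",cv2.resize(f[y:y+75,x:x+100],None,fx=8,fy=8,interpolation=cv2.INTER_CUBIC))
E
```

```text
12.15 [0.553  0.1648 0.0445] yaw 90.22 tilt [ 0.0003 -0.0051] F [-1.5 -4.   1.7] g 0.129
[0.0002, 0.0004, 0.0005, 0.02, 0.29, 0.02]
```

View pics/side8z.png

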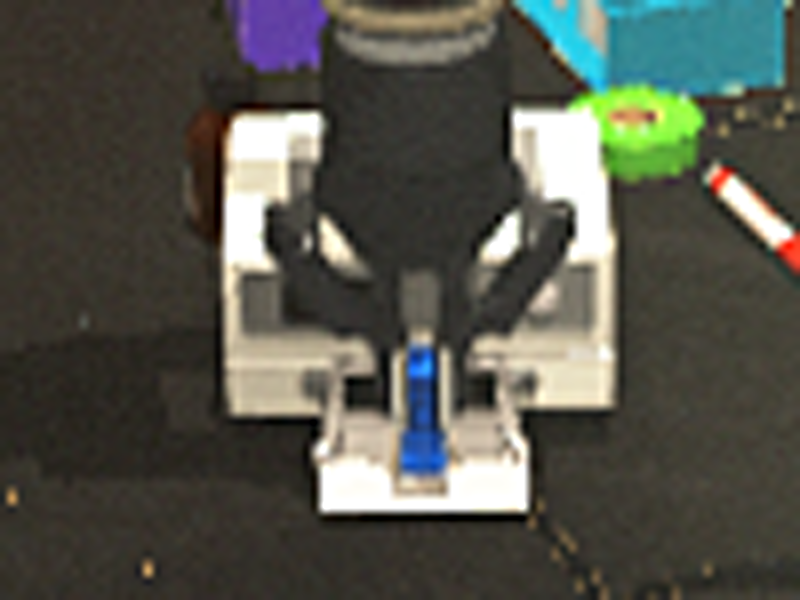

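The grip is at crop (422,410), the carrier is seated, and the opening is dark on both sides of it. Now I'll release straight open, then lift away.

Call:
move_arm(rows=[{"tx":0,"ty":0,"tz":0,"ax":0,"ay":0.3,"az":0,"jaw":255},{"tx":0,"ty":0,"tz":0,"ax":0,"ay":0,"az":0,"jaw":200},{"tx":0,"ty":0,"tz":0,"ax":0,"ay":0,"az":0,"jaw":100},{"tx":0,"ty":0,"tz":0,"ax":0,"ay":0,"az":0,"jaw":60},{"tx":0,"ty":0,"tz":0,"ax":0,"ay":0,"az":0,"jaw":60},{"tx":0,"ty":0,"tz":0,"ax":0,"ay":0,"az":0,"jaw":60}])

```text
time: 12.85
tool_pos: [0.5536, 0.1659, 0.0452]
tool_rot: [-0.001, 0.706, 0.708, 0.002]
contact_force: [0.1, -0.1, 0.6]
gripper_width: 0.767
```

```bash
python3 plan.py .5534 .165 .1 90.2 1
```

```text
12.85 [0.5536 0.1659 0.0452] yaw 90.17 tilt [0.0018 0.0036] F [ 0.1 -0.1  0.6] g 0.767
[-0.0007, -0.0001, -0.0548, 0.1, -0.21, -0.03]
```

Call:
move_arm(rows=[{"tx":-0.001,"ty":0,"tz":-0.015,"ax":0,"ay":-0.2,"az":0,"jaw":60},{"tx":0,"ty":0,"tz":-0.025,"ax":0,"ay":0,"az":0,"jaw":60},{"tx":0,"ty":0,"tz":-0.03,"ax":0,"ay":0,"az":0,"jaw":60},{"tx":-0.02,"ty":0,"tz":-0.04,"ax":0,"ay":0,"az":0,"jaw":60},{"tx":-0.04,"ty":0,"tz":-0.03,"ax":0,"ay":0,"az":0,"jaw":60},{"tx":-0.045,"ty":0,"tz":0,"ax":0,"ay":0,"az":0,"jaw":60},{"tx":-0.045,"ty":0,"tz":0,"ax":0,"ay":0,"az":0,"jaw":60},{"tx":-0.045,"ty":0,"tz":0,"ax":0,"ay":0,"az":0,"jaw":60},{"tx":-0.03,"ty":0,"tz":0,"ax":0,"ay":0,"az":0,"jaw":60},{"tx":0,"ty":0,"tz":0,"ax":0,"ay":0,"az":0,"jaw":60}])

```text
time: 13.85
tool_pos: [0.5565, -0.0677, 0.2052]
tool_rot: [0.008, 0.704, 0.71, 0.004]
contact_force: [0.3, 0.6, 0.0]
gripper_width: 0.763
```

```bash
python3 plan.py .5534 .165 .1 90.2 1
python3 - <<'E'
from plant import manip
import cv2
for n,(x,y) in {"side":(255,140),"top":(200,160)}.items():
    f=manip.grab_frame(n)["color"][:,:,::-1]; cv2.imwrite(f"pics/{n}9.png",f); cv2.imwrite(f"pics/{n}9z.png",cv2.resize(f[y:y+75,x:x+100],None,fx=8,fy=8,interpolation=cv2.INTER_CUBIC))
E
```

```text
13.85 [ 0.5565 -0.0677  0.2052] yaw 90.46 tilt [ 0.0156 -0.0056] F [0.3 0.6 0. ] g 0.763
[0.2333, -0.0028, 0.1038, 0.89, 0.33, 0.26]
```

View pics/side9z.png

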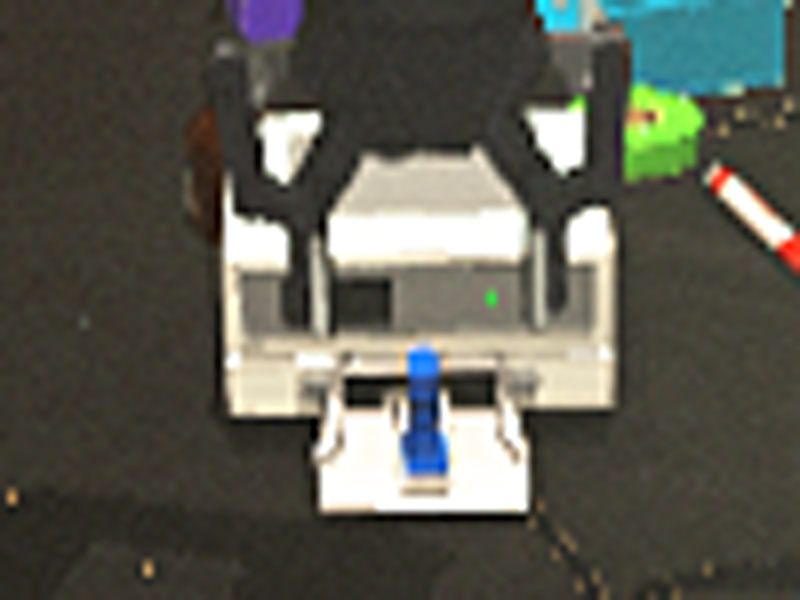

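View pics/top9z.png

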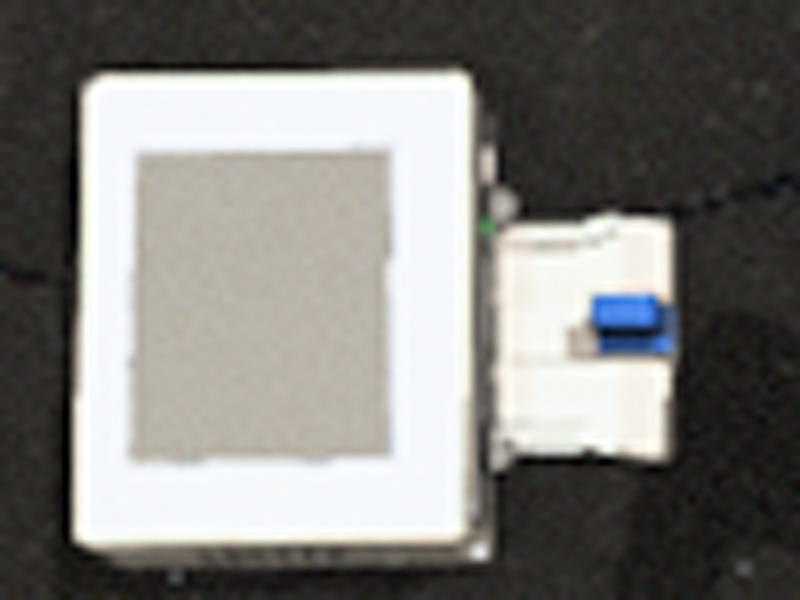

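View pics/top9.png

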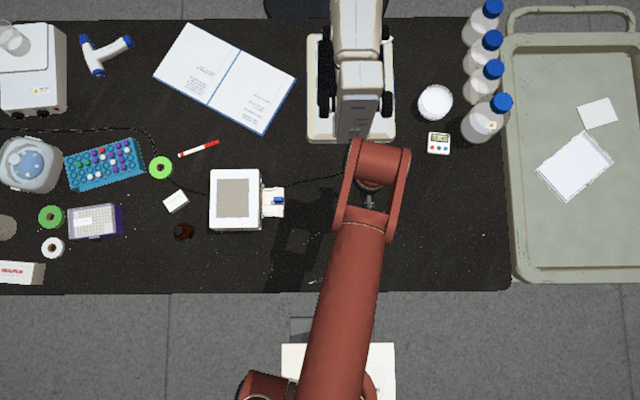

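The carrier is home with its grip standing at top crop (625,312), and the flap area is black across the opening at side crop (345–495, 390). I'll check this numerically, and check that the loose items haven't moved.

Run:
```python
from fit import *
import cv2
F=cams(); q=np.array([.5532,.2158,np.radians(90.2)])
P=proj(F["top"],T(q,[(a,b,74) for a in(-63,-39) for b in(6,-6)])); print("pred",((P-[200,160]+.5)*8-.5).round(0).tolist())
P=proj(F["side"],T(q,[(-63,6,74),(-63,-6,74)])); print("pred side",((P-[255,140]+.5)*8-.5).round(0).tolist())
a=cv2.imread("pics/top0.png").astype(int);b=cv2.imread("pics/top9.png").astype(int)
for n,(x,y) in dict(bottle=(183,231),box=(175,201),timer=(438,142)).items():
    A=a[y-14:y+14,x-14:x+14].mean(2);B=b[y-14:y+14,x-14:x+14].mean(2)
    print(n,"meanabs",np.abs(A-B).mean().round(2),"shift",np.round(cv2.phaseCorrelate(A,B)[0],2))
f=cv2.imread("pics/side0.png")[180:200,290:325];g=cv2.imread("pics/side9.png")[180:200,290:325]
cv2.imwrite("pics/fl.png",cv2.resize(np.hstack([f,g]),None,fx=11,fy=11,interpolation=cv2.INTER_CUBIC))
```

```text
pred [[660.0, 331.0], [660.0, 297.0], [592.0, 332.0], [592.0, 298.0]]
pred side [[413.0, 375.0], [442.0, 374.0]]
bottle meanabs 3.91 shift [-0.22  0.11]
box meanabs 2.39 shift [-0.   -0.15]
timer meanabs 2.39 shift [ 0.   -0.02]
```

View pics/fl.png

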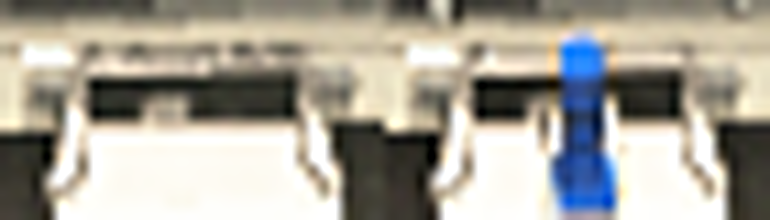

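The grip's top face spans columns 592–658, against 592–660 predicted for home. The flap looks the same as when it was shut at the start, and the loose items have not moved. Handing in.

```bash
python3 -c "
from plant import manip
print(manip.job_done())"
```

```text
the job is handed in; nothing more can be done
None
```

The slide carrier is in the scanner: I pushed it through the flap to the inner stop, released the grip and left it sticking out. I handed the job in at about 14 s of the 54 s allowed.

- **Insertion:** flap resistance was about 3 N, then dropped to zero as the frame cleared it. The stop gave about 8 N at y = 0.165 m, where I had predicted home.
- **Final position:** in the last top picture the grip lies within about 2 enlarged pixels (under 1 mm) of its predicted home position.
- **Flap:** in the last side picture the opening looks as black as it did when the flap was shut at the start. The handle hides part of it, so this rests on the picture and the force drop.
- **Loose items:** the bottle, box and timer shifted 0.25 pixel or less between the first and last pictures (under 1 mm), which is within noise.
- **Disagreements:** the side camera read about 3 mm lower in x than the top camera. I used the top one, which matched the tool position to within 0.5 mm.
- **Carry:** partway through carrying, the tool sank about 28 mm and tilted about 3°, so the carrier was not perfectly level for that stretch. I corrected both before reaching the scanner, and nothing was touched.

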